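Turn the tea-ball dish to the bowl

TASK

Lift the handled wooden dish off its cork trivet by the grip of its arched handle, keep it level with the loose tea ball lying in the middle of its hollow, and turn it a quarter turn towards the white bowl, so that the spout reaches in over the middle of the bowl, ready for tipping but not tipped. The spout should then be square to the way it pointed on the trivet. Finish still holding the dish there in the air, level and still, a little above the bowl and not touching it, and leave everything else on the counter where it stands.

Things in the scene. Friction and masses are not known exactly. Their poses are not given: they have to be found in the camera images.
- dish: Twelve-sided wooden dish, 156 mm across, rim 36 mm tall, about 0.3 kg, its floor rising 5 degrees from the middle, so the ball rolls back when level. Origin: middle of the underside, z up; x along the spout. Rigid arched handle in its y-z plane, steel wires at y = +-81 mm carrying a level wooden bar over the middle. Starts on the trivet, spout away from the robot, up to 0.5 rad to either side.
- grip (a point): Centre of the dish's wooden grip bar: 125 mm above the dish's underside, straight over the dish's middle. The bar is 96 mm long along the dish's y, 14 mm thick along its x and 20 mm tall; take it from above with the fingers closing along the dish's x.
- spout_tip (a point): Point in the open end of the dish's spout, 100 mm from the dish's middle along its x axis, 24 mm above its underside. The spout is an open trough without end wall, 48 mm wide outside, ending 104 mm from the middle, its underside sloping up and 12 mm or more above the dish's.
- hollow (a point): Where the centre of the tea ball lies when it is in the middle of the dish: 26.5 mm above the underside.
- tea_ball: Loose steel tea ball, 32 mm in diameter, about 45 g, lying in the dish's hollow. Origin at its centre; it rolls freely.
- trivet: Fixed square cork trivet under the dish, 170 mm by 170 mm, 12 mm tall. Origin: middle of its underside; at the start its x axis is parallel to the dish's.
- bowl: Wide low white china bowl, 132 mm across the rim, 55 mm tall, empty, standing 0.19 to 0.39 m to the left or to the right of the trivet. Origin: middle of its underside.
- crock: Tall narrow white china crock, 86 mm across, 105 mm tall, on the other side of the trivet from the bowl. A bystander. Origin: middle of its underside.
- mill: Bystander: dark wooden pepper mill, 52 mm across, 140 mm tall, beyond the trivet. Origin under its middle.
- spice_jar: Bystander: small amber spice jar with a steel lid, 48 mm across, 75 mm tall, beyond the trivet. Origin under its middle.
- tin: Bystander: tin can with a paper label, 66 mm across, 80 mm tall, at the right. Origin under its middle.
- spoon: Bystander: wooden spoon, 220 mm long, lying at the near left. Origin at its underside.
- jar_lid: Bystander: round wooden jar lid, 70 mm across, 14 mm tall, lying at the near right. Origin under its middle.

How it is judged:
By the outcome, as a careful person would: the job done as asked, in the order asked, and still so for the second after the job is handed in, while the arm keeps its last pose, push and grip.
It also fails if it takes over 42 s, if anything falls off the work surface, if the arm or the gripper's body presses on something with over 40 N, if the wrist force passes 120 N, or if a joint passes its speed limit or range.

ROBOT

A 7-joint arm with a two-finger parallel gripper is mounted at the origin on the work surface. World frame = base frame: x ahead of the robot, y to its left, z up, the work surface at z = 0. Lengths are in m, angles in rad, forces in N, time in s.
With the tool pointing down it reaches from about 0.4 to 0.85 m from the base axis. Payload 10.4 kg.
Tool frame: the origin (TCP) lies midway between the tips of the shut fingers; the grasp point (between the pads) lies 19 mm behind it; z points along the fingers, y is the line along which they close (so a half turn about z gives the same grasp; the last joint's range is limited). The gripper opens to 85 mm and grips with 20 to 120 N. Pads are 22 mm wide; open, the fingers measure 114 mm over their backs; the gripper's body (76 mm by 85 mm) begins 54 mm behind the grasp point. The pads swing forward as they close: fully open they stand 13 mm farther back than shut.
Start: joints at [1.307, 0.332, -0.065, 1.46, 0.022, 1.35, -0.088], TCP at [0.149, -0.607, 0.231] pointing down, gripper open.
Joint ranges: [-2.6, 2.6], [-0.5, 2.12], [-1.47, 1.34], [0.16, 2.42], [-1.27, 4.41], [0.06, 2.06], [-2.6, 2.6]. Speed limits (rad/s): [2.22, 2.22, 2.79, 2.79, 3.14, 3.14, 3.14].

INTERFACE

Orientations are given as a unit quaternion [x, y, z, w].
In Python, from workcell import get_obs, camera, camera_params, hand_in gives the robot as it stands.
- The arm moves only by the tool carry_out, never from a script. Its argument "commands" is a list that holds one entry, the list of rows, each a list of 6 numbers: the shift along the tool's x, y, z in units of 40 mm (1.0 is 40 mm), then the turn, a rotation vector about the tool's x, y, z in units of 6 degrees (1.0 is 6 degrees). In form: [[[x, y, z, ax, ay, az], ...]]. A call has 1 to 20 rows; each row shifts and turns the commanded pose from where the row before left it, along the tool's axes as they then stand; what a row does not reach is not made up. A row lasts 1/12 s, in which the tool goes at most 41.7 mm and 7.16 degrees, less where a joint would pass 70% of its speed; a pose out of reach is approached as far as the arm can. A call is refused whole if a number of a shift passes 1 or a number of a turn 1, either way. A call with a gripper value outside its range is refused whole. "hand" is the closure, from -1 (fully open) to 1 (shut), set as the call begins (left out, the last holds). The fingers move at their own pace and stop on an object; "force" is the grip in N (left out, the last holds). Time passes only in rows, so rows that do not move let the fingers close. It gives the time, the measured TCP pose, the force, the opening and the grip force at its end, in the units of the state.
- get_obs(): the state, without advancing time (a new reading comes with each control period).
- camera(name): name is "scene" or "side" or "wrist"; returns the picture (384x512x3 uint8, red, green, blue); there is no depth.
- camera_params(name): a dict with "mtx" (3x3 intrinsics, pixels), "k1" (the pictures are not rectified: a ray, as slopes to the right and down, at radius r is drawn at 1 + k1 r^2 times it, then the intrinsics apply), "R" (3x3) and "t" (3): a world point X has camera coordinates R X + t. Camera axes: x right, y down, z forward; pixel columns grow to the right and rows downward; lengths in m; the calibration is good to about 2 mm. A picture is of the moment at which its call begins: read the wrist's pose just before it. camera_params takes no time and is no camera call; for the wrist camera it gives the pose at the moment of the call.
- hand_in(): hands the job in; it is judged then, once.
The state is a dict: "clock": time; "joint_pos": joint angles; "joint_velocities": joint speeds; "tau": joint torques, N m; "position": TCP position; "ee_rot": TCP orientation; "ft_force": force on the tool from outside, world axes, zero at the start; "torque": the same for the moment, N m; "grip_width": opening from 0.0 (shut) to 1.0 (fully open); "grasp_force": force on a finger pad.
Only numpy, scipy, OpenCV 4.12 (cv2) and the standard library are available. Lean on these libraries where they do the work, as an engineer would, in place of code of your own. Each camera call takes 0.05 s, during which the arm holds its last target. There are 200 camera calls.

## Working session

There is one attempt and no reset: what is moved stays moved. The work goes in short steps, Python scripts to look and compute and a tool call to move; the robot and the scene stay as the last step left them, time stands still between calls to the robot, and variables do not carry over. Pictures are saved under pics/ and viewed, at most 10 in all, crops included, and the job is handed in when it is done.

Besides the shell and the picture viewer there is one more tool, called after ">>>" in YAML: its name, and indented under it one key for each argument. carry_out: Moves the arm, as the interface text tells. Its arguments: {"type":"object","properties":{"commands":{"type":"array"},"hand":{"type":"number"},"force":{"type":"number"}},"required":["commands"]}

```bash
mkdir -p pics; cat > h.py <<'E'
import numpy as np, cv2, sys
from workcell import get_obs, camera, camera_params, hand_in
def save(n,f):
    p=camera_params(n); im=camera(n); cv2.imwrite('pics/'+f,im[:,:,::-1]); np.save('pics/'+f+'.npy',{k:np.array(v) for k,v in p.items()},allow_pickle=True); return im
def load(f): return np.load('pics/'+f+'.npy',allow_pickle=True).item()
def ray(p,uv):
    K=p['mtx'];d=np.array([p['k1'],0,0,0,0],float)
    x=cv2.undistortPoints(np.array([[uv]],float),K,d)[0,0]
    return -p['R'].T@p['t'], p['R'].T@np.array([x[0],x[1],1])
def atz(p,uv,z):
    c,d=ray(p,uv); return c+d*(z-c[2])/d[2]
def proj(p,X):
    return cv2.projectPoints(np.array(X,float).reshape(-1,3),cv2.Rodrigues(p['R'])[0],p['t'].reshape(3,1).astype(float),p['mtx'],np.array([p['k1'],0,0,0,0],float))[0].reshape(-1,2)
E
python3 - <<'E'
from h import *
o=get_obs()
print(o)
a=save('scene','s0.png');b=save('side','d0.png')
for n in('s0.png','d0.png'):
    p=load(n);print(-p['R'].T@p['t'],p['k1'])
E
```

```text
{'clock': 0.0, 'joint_pos': array([ 1.30738844,  0.33284167, -0.06469511,  1.46094503,  0.02156607,
        1.34990053, -0.08848137]), 'joint_velocities': array([ 0.00148902, -0.00017091, -0.00139732,  0.00196956, -0.00049542,
        0.00038746,  0.00040552]), 'tau': array([ 3.81204127e-04, -6.25439143e+01,  4.91812290e-02, -3.91604555e+01,
        1.62334624e-02,  9.77103686e-03, -8.64485060e-06]), 'position': array([ 0.14896713, -0.60659834,  0.23053299]), 'ee_rot': array([ 9.92758296e-01,  1.20126914e-01, -1.01267819e-04, -6.93060824e-04]), 'ft_force': array([-0.97979049,  0.13794558,  0.26081857]), 'torque': array([ 0.06958119,  0.01536649, -0.03560718]), 'grasp_force': 0.0, 'grip_width': 1.0018647650021304}
[ 1.32382685 -0.51467409  1.14337599] -0.07093620797135204
[-0.21011146  0.90183633  1.10907491] -0.04479863293600395
```

View pics/s0.png

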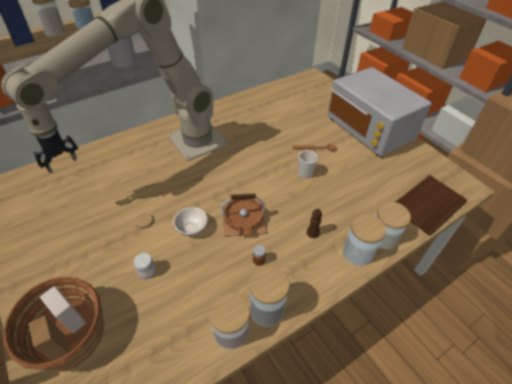

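View pics/d0.png

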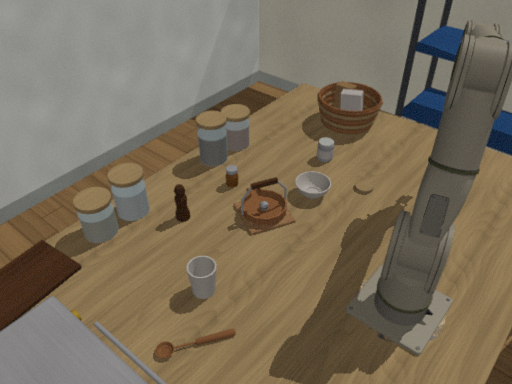

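The scene picture has the dish at about (245,213), bowl (191,221), crock (307,163), mill (315,222) and spice jar (259,255). In the side view the dish is at (264,208) and the bowl at (313,186). The bowl is to the robot's right. I'll enlarge both views around the dish.

```bash
python3 - <<'E'
from h import *
for n,(u,v) in(('s0.png',(300,220)),('d0.png',(270,200))):
    p=load(n);print(n,[atz(p,q,.055) for q in ({'s0.png':[(191,219)],'d0.png':[(313,183)]}[n])])
a=cv2.imread('pics/s0.png')[180:280,160:290];b=cv2.imread('pics/d0.png')[160:250,220:340]
a=cv2.resize(a,(650,500),interpolation=cv2.INTER_CUBIC)
b=cv2.resize(b,(720,540),interpolation=cv2.INTER_CUBIC)
cv2.imwrite('pics/s0c.png',a);cv2.imwrite('pics/d0c.png',b)
E
```

```text
s0.png [array([ 0.48558113, -0.25906357,  0.055     ])]
d0.png [array([ 0.4804755 , -0.25898009,  0.055     ])]
```

View pics/s0c.png

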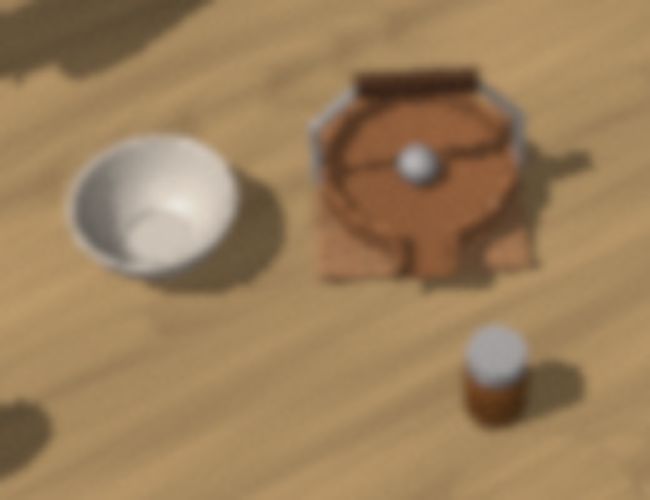

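View pics/d0c.png

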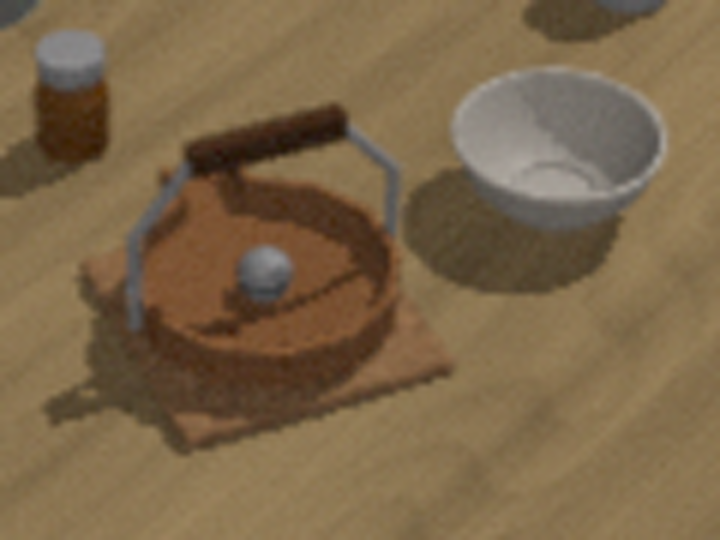

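The scene crop shows the grip bar from (356,85) to (478,80), the ball at (418,163) and the bowl rim's middle near (155,203). In the side crop the bar runs from (190,157) to (345,118), the ball is at (264,273) and the bowl rim's middle is near (559,132). The near trivet corners are at (185,447) and (452,368).

```bash
python3 - <<'E'
from h import *
S=lambda c:((c[0]+.5)/5-.5+160,(c[1]+.5)/5-.5+180)
D=lambda c:((c[0]+.5)/6-.5+220,(c[1]+.5)/6-.5+160)
p=load('s0.png');q=load('d0.png')
def two(n,a,b,z):
    A,B=atz(p,S(a),z),atz(q,D(b),z);print(n,A.round(4),B.round(4));return A,B
two('ball',(418,163),(264,273),.0385)
l=two('barR',(356,85),(345,118),.137);r=two('barL',(478,80),(190,157),.137)
for a,b in zip(l,r):
    d=b-a;print('mid',(a+b)/2,np.linalg.norm(d),'spout yaw',np.arctan2(-d[0],d[1]))
two('bowl',(155,203),(559,132),.055)
a,b=atz(q,D((185,445)),.012),atz(q,D((452,366)),.012);d=a-b;print('trivet edge',a,b,np.linalg.norm(d),np.arctan2(-d[0],d[1]))
a,b=atz(p,S((318,276)),.012),atz(p,S((537,262)),.012);d=b-a;print('trivet edge s',a,b,np.linalg.norm(d),np.arctan2(-d[0],d[1]))
# spice jar, crock, mill
print('jar',atz(p,S((497,355)),.075),atz(q,D((70,50)),.075))
print('crock',atz(p,(308,154),.105),atz(q,(202,264),.105),'mill',atz(p,(317,211),.14),atz(q,(180,187),.14))
E
```

```text
ball [ 0.5532 -0.0615  0.0385] [ 0.5545 -0.0641  0.0385]
barR [ 0.5313 -0.1022  0.137 ] [ 0.5325 -0.1084  0.137 ]
barL [ 0.5765 -0.0203  0.137 ] [ 0.5776 -0.0257  0.137 ]
mid [ 0.55390936 -0.06126143  0.137     ] 0.09350913489042743 spout yaw -0.5043722494987432
mid [ 0.55502154 -0.06705137  0.137     ] 0.09419996265767924 spout yaw -0.49887979357333373
bowl [ 0.4901 -0.263   0.055 ] [ 0.4859 -0.2653  0.055 ]
trivet edge [0.51585141 0.05386548 0.012     ] [ 0.43892665 -0.09307537  0.012     ] 0.16585847406066961 -0.4822769288758923
trivet edge s [ 0.59017153 -0.17611333  0.012     ] [ 0.67030662 -0.02330723  0.012     ] 0.17254371885730788 -0.4829948272386332
jar [ 0.75904223 -0.12038364  0.075     ] [ 0.75384502 -0.11917043  0.075     ]
crock [0.46869803 0.32931352 0.105     ] [0.48198193 0.30838452 0.105     ] mill [0.76426326 0.13074197 0.14      ] [0.75405522 0.1325894  0.14      ]
```

>>> carry_out:
  commands:
    - [[0.655,-0.54,-0.03,0,0,0],[0.655,-0.54,-0.03,0,0,0],[0.655,-0.54,-0.03,0,0,0],[0.655,-0.54,-0.03,0,0,0],[0.655,-0.54,-0.03,0,0,0],[0.655,-0.54,-0.03,0,0,0],[0.655,-0.54,-0.03,0,0,0],[0.655,-0.54,-0.03,0,0,0],[0.655,-0.54,-0.03,0,0,0],[0.655,-0.54,-0.03,0,0,0],[0.655,-0.54,-0.03,0,0,0],[0.655,-0.54,-0.03,0,0,0],[0.655,-0.54,-0.03,0,0,0],[0.655,-0.54,-0.03,0,0,0],[0.655,-0.54,-0.03,0,0,0],[0.655,-0.54,-0.03,0,0,0],[0.655,-0.54,-0.03,0,0,0],[0.655,-0.54,-0.03,0,0,0],[0.655,-0.54,-0.03,0,0,0],[0.655,-0.54,-0.03,0,0,0]]
  hand: -1

```text
clock: 1.77
position: [0.5555, -0.0611, 0.2551]
ee_rot: [0.993, 0.12, -0.0, 0.0]
ft_force: [0.7, -0.7, 0.6]
grip_width: 1.0
grasp_force: 0.0
```

>>> carry_out:
  commands:
    - [[0,0,0,0,0,-1],[0,0,0,0,0,-1],[0,0,0,0,0,-1],[0,0,0,0,0,-1],[0,0,0,0,0,-1],[0,0,0,0,0,-1],[0,0,0,0,0,-1],[0,0,0,0,0,-1],[0,0,0,0,0,0],[0,0,0,0,0,0]]

```text
clock: 2.6
position: [0.5547, -0.0626, 0.255]
ee_rot: [0.859, 0.512, -0.0, -0.0]
ft_force: [0.9, 0.7, 0.0]
grip_width: 0.996
grasp_force: 0.0
```

```bash
python3 - <<'E'
from h import *
o=get_obs();print(o['clock'],o['position'],o['ee_rot'],o['joint_pos'])
im=save('wrist','w1.png');p=load('w1.png');print(-p['R'].T@p['t'])
g=np.array([.5545,-.063,.137]);y=-.49;ax=np.array([-np.sin(y),np.cos(y),0])
print(proj(p,[g,g+.048*ax,g-.048*ax,[.5545,-.063,.0385],[.488,-.264,.055]]))
E
```

```text
2.6 [ 0.55474805 -0.06257435  0.25503172] [ 8.58941739e-01  5.12073252e-01 -1.92543837e-04 -1.88792851e-04] [ 0.63426079  0.2431576  -0.70710284  1.57517766  0.15973383  1.38290025
 -0.58390045]
[0.58876564 0.00164161 0.39794989]
[[254.41673251 186.26097611]
 [254.09786381 134.34079851]
 [254.70359574 233.26878422]
 [254.23134088 165.19977132]
 [280.46211919 312.14811896]]
```

View pics/w1.png

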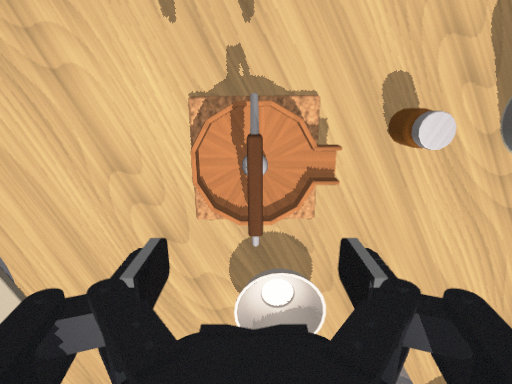

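The wrist view shows the bar from (255,134) to (256,236), within about 2 px of my prediction, and the bowl's middle near (280,311). The spout points along the image's +x and the mouth of the hand straddles the bar. I'll descend with a 1 mm correction and grip.

>>> carry_out:
  commands:
    - [[0,0.025,0.45,0,0,0],[0,0,0.45,0,0,0],[0,0,0.45,0,0,0],[0,0,0.45,0,0,0],[0,0,0.45,0,0,0],[0,0,0.4,0,0,0],[0,0,0.3,0,0,0],[0,0,0.25,0,0,0],[0,0,0.15,0,0,0],[0,0,0.075,0,0,0],[0,0,0,0,0,0],[0,0,0,0,0,0]]

```text
clock: 3.65
position: [0.5562, -0.0629, 0.1189]
ee_rot: [0.858, 0.513, 0.0, 0.0]
ft_force: [0.3, -0.4, -0.2]
grip_width: 1.0
grasp_force: 0.0
```

>>> carry_out:
  commands:
    - [[0,0,0,0,0,0],[0,0,0,0,0,0],[0,0,0,0,0,0],[0,0,0,0,0,0],[0,0,0,0,0,0],[0,0,0,0,0,0],[0,0,0,0,0,0],[0,0,0,0,0,0],[0,0,0,0,0,0],[0,0,0,0,0,0],[0,0,0,0,0,0],[0,0,0,0,0,0],[0,0,0,0,0,0],[0,0,0,0,0,0],[0,0,0,0,0,0],[0,0,0,0,0,0]]
  hand: 1
  force: 60

```text
clock: 4.98
position: [0.5561, -0.063, 0.1186]
ee_rot: [0.858, 0.514, 0.0, 0.0]
ft_force: [2.0, -1.6, 3.6]
grip_width: 0.152
grasp_force: 59.6
```

>>> carry_out:
  commands:
    - [[0,0,-0.02,0,0,0],[0,0,-0.05,0,0,0],[0,0,-0.08,0,0,0],[0,0,-0.1,0,0,0],[0,0,-0.12,0,0,0],[0,0,-0.14,0,0,0],[0,0,-0.14,0,0,0],[0,0,-0.14,0,0,0],[0,0,-0.14,0,0,0],[0,0,-0.14,0,0,0],[0,0,-0.14,0,0,0],[0,0,-0.14,0,0,0],[0,0,-0.12,0,0,0],[0,0,-0.1,0,0,0],[0,0,-0.08,0,0,0],[0,0,-0.06,0,0,0],[0,0,-0.03,0,0,0],[0,0,0,0,0,0],[0,0,0,0,0,0],[0,0,0,0,0,0]]

```text
clock: 6.65
position: [0.5557, -0.0629, 0.1876]
ee_rot: [0.858, 0.514, -0.0, -0.0]
ft_force: [-0.2, 0.9, -3.8]
grip_width: 0.154
grasp_force: 58.5
```

```bash
python3 - <<'E'
from h import *
o=get_obs();print(o['clock'],o['position'],o['ee_rot'],o['ft_force'],o['torque'],o['grasp_force'])
a=save('side','d2.png');b=save('wrist','w2.png')
a=cv2.resize(a[150:260,210:350,::-1],(520,409),interpolation=cv2.INTER_CUBIC)
b=cv2.resize(b[:,:,::-1],(545,409))[:,130:410]
cv2.imwrite('pics/m2.png',np.hstack([a,b]))
E
```

```text
6.65 [ 0.55566271 -0.06294763  0.18762341] [ 8.58075194e-01  5.13524019e-01 -1.68553455e-04 -1.20556876e-04] [-0.23505004  0.92618145 -3.78935416] [-0.01319282 -0.02082516 -0.00052341] 58.46094489097595
```

View pics/m2.png

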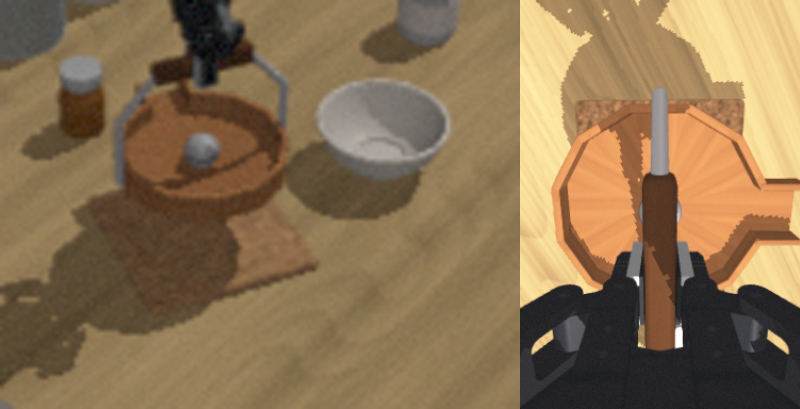

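The dish hangs level clear of the trivet, with the ball in the middle of its hollow (side crop (203,150)). Next is the quarter turn towards the bowl.

>>> carry_out:
  commands:
    - [[0,0,0,0,0,0.1],[0,0,0,0,0,0.2],[0,0,0,0,0,0.3],[0,0,0,0,0,0.4],[0,0,0,0,0,0.5],[0,0,0,0,0,0.5],[0,0,0,0,0,0.5],[0,0,0,0,0,0.5],[0,0,0,0,0,0.5],[0,0,0,0,0,0.5],[0,0,0,0,0,0.5],[0,0,0,0,0,0.5],[0,0,0,0,0,0.5],[0,0,0,0,0,0.5],[0,0,0,0,0,0.5],[0,0,0,0,0,0.5],[0,0,0,0,0,0.5],[0,0,0,0,0,0.5],[0,0,0,0,0,0.5],[0,0,0,0,0,0.5]]

```text
clock: 8.42
position: [0.5558, -0.0629, 0.1879]
ee_rot: [0.998, 0.066, -0.0, 0.0]
ft_force: [-0.0, -0.7, -3.2]
grip_width: 0.152
grasp_force: 58.5
```

>>> carry_out:
  commands:
    - [[0,0,0,0,0,0.5],[0,0,0,0,0,0.5],[0,0,0,0,0,0.5],[0,0,0,0,0,0.5],[0,0,0,0,0,0.5],[0,0,0,0,0,0.5],[0,0,0,0,0,0.5],[0,0,0,0,0,0.5],[0,0,0,0,0,0.5],[0,0,0,0,0,0.5],[0,0,0,0,0,0.4],[0,0,0,0,0,0.3],[0,0,0,0,0,0.2],[0,0,0,0,0,0.1],[0,0,0,0,0,0],[0,0,0,0,0,0],[0,0,0,0,0,0],[0,0,0,0,0,0]]

```text
clock: 9.92
position: [0.5558, -0.063, 0.1879]
ee_rot: [0.97, -0.244, 0.0, 0.0]
ft_force: [0.3, 0.4, -3.8]
grip_width: 0.153
grasp_force: 58.5
```

>>> carry_out:
  commands:
    - [[0.01,0.03,0,0,0,0],[0.02,0.06,0,0,0,0],[0.03,0.09,0,0,0,0],[0.04,0.12,0,0,0,0],[0.05,0.15,0,0,0,0],[0.058,0.182,0,0,0,0],[0.058,0.182,0,0,0,0],[0.058,0.182,0,0,0,0],[0.058,0.182,0,0,0,0],[0.058,0.182,0,0,0,0],[0.058,0.182,0,0,0,0],[0.058,0.182,0,0,0,0],[0.058,0.182,0,0,0,0],[0.058,0.182,0,0,0,0],[0.058,0.182,0,0,0,0],[0.05,0.15,0,0,0,0],[0.04,0.12,0,0,0,0],[0.03,0.09,0,0,0,0],[0.02,0.06,0,0,0,0],[0.01,0.03,0,0,0,0]]

```text
clock: 11.58
position: [0.5354, -0.1757, 0.1879]
ee_rot: [0.97, -0.244, -0.0, 0.0]
ft_force: [-0.7, -1.0, -4.3]
grip_width: 0.152
grasp_force: 58.5
```

>>> carry_out:
  commands:
    - [[0,0,0.02,0,0,0],[0,0,0.03,0,0,0],[0,0,0.03,0,0,0],[0,0,0.02,0,0,0],[0,0,0,0,0,0],[0,0,0,0,0,0],[0,0,0,0,0,0],[0,0,0,0,0,0],[0,0,0,0,0,0],[0,0,0,0,0,0],[0,0,0,0,0,0],[0,0,0,0,0,0]]

```text
clock: 12.58
position: [0.5354, -0.1755, 0.184]
ee_rot: [0.97, -0.244, 0.0, 0.0]
ft_force: [0.6, 0.3, -3.4]
grip_width: 0.151
grasp_force: 58.5
```

```bash
python3 - <<'E'
from h import *
o=get_obs();print(o['clock'],o['position'],o['ee_rot'],o['ft_force'],o['torque'],o['grasp_force'])
g=o['position']+[0,0,.019];y=2*np.arctan2(o['ee_rot'][1],o['ee_rot'][0])-np.pi/2
d=np.array([np.cos(y),np.sin(y),0]);print('yaw',y,'spout',g+.1*d-[0,0,.101])
a=save('side','d3.png');b=save('scene','s3.png')
for n in('s3.png','d3.png'): print(proj(load(n),[g+.1*d-[0,0,.101],[.488,-.264,.055],g-[0,0,.125-.0265]]))
a=cv2.resize(a[140:240,250:350,::-1],(400,400),interpolation=cv2.INTER_CUBIC)
b=cv2.resize(b[160:260,160:260,::-1],(400,400),interpolation=cv2.INTER_CUBIC)
cv2.imwrite('pics/m3.png',np.hstack([a,b]))
E
```

```text
12.5833 [ 0.53542459 -0.17550549  0.18395467] [ 9.69862630e-01 -2.43652362e-01  6.15109004e-05  5.15210277e-05] [ 0.61438137  0.26406315 -3.41863837] [-0.01374068  0.05333234 -0.02870417] 58.462421894073486
yaw -2.0630561977448405 spout [ 0.48816273 -0.2636322   0.10195467]
[[188.69651462 212.35673392]
 [190.12431471 219.9465642 ]
 [214.98715059 210.59121866]]
[[312.9473986  171.27514123]
 [312.06375946 181.53296205]
 [287.76956797 177.19621351]]
```

View pics/m3.png

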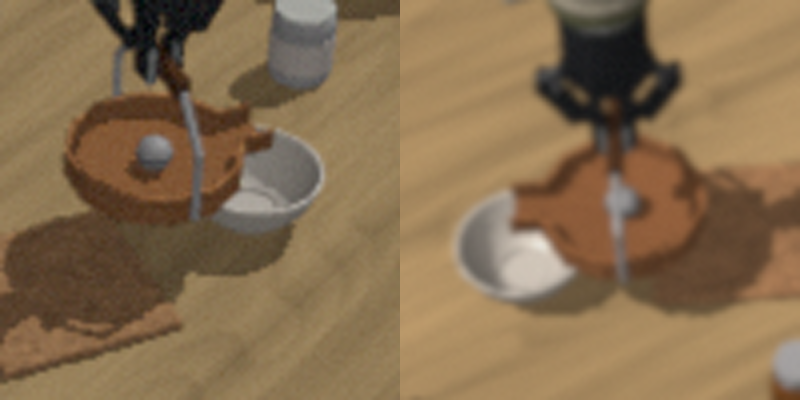

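The ball is in the hollow: (288,178) in the side view against 287.8,177.2 expected. The dish is level and the spout tip is over the bowl's middle, with about 23 mm between the dish's underside and the rim. I'll hold still briefly and hand in.

>>> carry_out:
  commands:
    - [[0,0,0,0,0,0],[0,0,0,0,0,0],[0,0,0,0,0,0],[0,0,0,0,0,0],[0,0,0,0,0,0],[0,0,0,0,0,0],[0,0,0,0,0,0],[0,0,0,0,0,0],[0,0,0,0,0,0],[0,0,0,0,0,0],[0,0,0,0,0,0],[0,0,0,0,0,0]]

```text
clock: 13.68
position: [0.5354, -0.1755, 0.1839]
ee_rot: [0.97, -0.244, 0.0, 0.0]
ft_force: [-0.5, -0.3, -2.8]
grip_width: 0.151
grasp_force: 58.5
```

```bash
python3 -c "
from workcell import hand_in
print(hand_in())"
```

```text
the job is handed in; nothing more can be done
None
```

The job is handed in at 13.7 s: the dish is held level and still, a quarter turn from how it stood on the trivet, with the spout tip over the middle of the bowl, its underside about 23 mm above the rim, and the ball still in the hollow.

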